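# Let a tray of punches roll down the track and catch it softly

## Task

Send the tray of punches down the roller track to its lower end: push the red release pad fully down so that the tray rolls off, catch the tray by its handle on the way, well before the end stop, and ease it down until it rests against the end stop, then let go. The punches stand loose in the tray, so slow it gently enough that none of them falls over, and do not touch them. The tray stays on its rollers, and the bottle, ring gauge and V-block beyond the track stay where they are.

Things in the scene. Friction and masses are not known exactly. Their poses are not given: they have to be found in the camera images.
- track: The gravity roller track, fixed on the bench: 700 mm long, four legs, aluminium rails, 12 steel rollers of 40 mm with damped bearings. Origin on the bench under its middle. Nominal resistance to the tray: 0.025 of its weight plus 1.55 N per m/s. A free tray (nominally 0.78 kg with punches) gathers speed over some 0.6 s, then runs at a steady 0.15 to 0.26 m/s by its true mass.
- bed: The track's inclined roller bed. Origin: mid length, mid width, on the plane of the roller tops, 120 mm above the bench. x points downhill along the track (roughly the robot's right, world -y), sloping down 0.07 rad; y across, away from the robot; z up, square to the rollers. Side rails stand 14 mm above the roller tops, outer faces at y = -82 and +82 mm.
- end_stop (a point): Middle of the rubber face of the end stop at the lower end of the track, on the plane of the roller tops; bed x = 330 mm. The stop stands 28 mm above the roller tops. The tray is home when its downhill wall lies against this face.
- stop_bar (a joint): Travel (m) of the release bar: 0 = up, its red blade stands 13 mm above the rollers and holds the tray at the top of the track; 0.020 = fully down, blade below the rollers. It lets the tray go at about 0.014. It moves square to the rollers, takes about 4 N and stays where it is left.
- release_pad (a point): Centre of the top of the round red release pad (38 mm across) that presses the release bar down; it stands on the robot's side of the upper end of the track, at bed x = -300, y = -106 mm, 45 mm above the roller tops when up, and moves down 20 mm with the bar.
- tray: Open steel tray, 170 mm long (along the track), 116 mm wide, walls 28 mm high, 0.60 kg nominal (true mass 0.7 to 1.35 times this), free to roll on the track; it starts against the raised blade. Origin: centre of its underside; axes as the bed's. Floor 4 mm thick. Origin at bed x = -175 mm at the start, +245 mm when home.
- handle (a point): Middle of the tray's handle: a round steel bar, 10 mm thick, 70 mm long, across the track on two posts at the tray's downhill end; this point is on the bar's axis, 65 mm above the tray's underside and 79 mm downhill of its origin. Free below the bar down to the wall's top, 28 mm above the underside.
- punch0: First of three finished steel punches that stand loose on the floor of the tray, 33 to 67 mm uphill of its middle: foot 16 mm across and 8 mm high, shank 10 mm across with a brass band, 80 mm tall in all, 0.06 kg. Origin: centre of the foot's underside; z along the punch, up. It tips over if the tray is stopped or started abruptly (a sudden change of speed of about 0.1 m/s).
- punch1: Second of three finished steel punches that stand loose on the floor of the tray, 33 to 67 mm uphill of its middle: foot 16 mm across and 8 mm high, shank 10 mm across with a brass band, 80 mm tall in all, 0.06 kg. Origin: centre of the foot's underside; z along the punch, up. It tips over if the tray is stopped or started abruptly (a sudden change of speed of about 0.1 m/s).
- punch2: Third of three finished steel punches that stand loose on the floor of the tray, 33 to 67 mm uphill of its middle: foot 16 mm across and 8 mm high, shank 10 mm across with a brass band, 80 mm tall in all, 0.06 kg. Origin: centre of the foot's underside; z along the punch, up. It tips over if the tray is stopped or started abruptly (a sudden change of speed of about 0.1 m/s).
- bottle: Bystander: white cleaner bottle with a red cap, 60 mm across, 160 mm high, upright on the bench beyond the track. Origin: centre of its underside.
- ring_gauge: Bystander: steel ring gauge, 72 mm outside, 40 mm bore, 22 mm high, lying on the bench beyond the track. Origin: centre of its underside.
- v_block: Bystander: steel V-block, 50 x 60 mm and 40 mm high with a V groove on top, on the bench beyond the track. Origin: centre of its underside.
Mind the look-alikes: they are no part of the job. There is more than one size of the tray; the one meant has the size given above.

How it is judged:
On the way, in this order (a step that is already met when the one before it is completed fails the run):
1. the release pad is pushed down while the tray stands at the top of the track (value of joint stop_bar above 0.016 m and x of tray in the frame of bed below -0.12 m).
2. the fingers take the tray on its way, its front still 30 mm or more short of the end stop (contact force between the fingers and tray above 0.05 N and x of tray in the frame of bed below 0.215 m).
At the end, for the whole second after the job is handed in: the tray is at rest on the rollers with its front within about 8 mm of the end stop, and all three punches stand upright on the tray's floor (within 0.16 rad of vertical; on the sloping track they lean 0.07) (x of tray in the frame of bed between 0.236 and 0.251 m and z of tray in the frame of bed below 0.006 m and linear speed of tray below 0.01 m/s and angle between each of punch0, punch1, punch2's own z axis and vertical below 0.16 rad and z of punch0 in the frame of tray between -0.005 and 0.015 m and z of punch1 in the frame of tray between -0.005 and 0.015 m and z of punch2 in the frame of tray between -0.005 and 0.015 m); the robot touches nothing.
It fails at once if a punch falls over (angle between any of punch0, punch1, punch2's own z axis and vertical above 0.5 rad).
It fails at once if the robot touches a punch (contact force between any of the fingers, the arm and punch0 above 0.3 N or contact force between any of the fingers, the arm and punch1 above 0.3 N or contact force between any of the fingers, the arm and punch2 above 0.3 N).
It fails at once if the tray is lifted off its rollers (z of tray in the frame of bed above 0.012 m).
It fails at once if the bottle, ring or block is shifted by more than 20 mm (distance of any of bottle, ring_gauge, v_block from where it was at the start of the episode above 0.02 m).
It also fails if it takes over 29 s, if anything falls off the work surface, if the arm or the gripper's body presses on something with over 40 N, if the wrist force passes 120 N, or if a joint passes its speed limit or range.

## Robot

A 6-joint arm with a two-finger parallel gripper is mounted at the origin on the work surface. World frame = base frame: x ahead of the robot, y to its left, z up, the work surface at z = 0. Lengths are in m, angles in rad, forces in N, time in s.
With the tool pointing down it reaches from about 0.375 to 0.9 m from the base axis. Payload 3.1 kg.
Tool frame: the origin (TCP) lies at the very end of the fingers, on their centre line; the grasp point (between the pads) lies 19 mm behind it; z points along the fingers, y is the line along which they close (so a half turn about z gives the same grasp; the last joint's range is limited). The gripper opens to 85 mm and grips with 20 to 120 N. Pads are 22 mm wide; open, the fingers measure 114 mm over their backs; the gripper's body (76 mm by 85 mm) begins 54 mm behind the grasp point. The pads swing forward as they close: fully open they stand 13 mm farther back than shut.
Start: joints at [1.155, 0.527, 1.433, -0, 1.181, -0.178], TCP at [0.147, 0.607, 0.211] pointing down, gripper open.
Joint ranges: [-3.08, 3.08], [-0.75, 2.2], [0.22, 2.44], [-1.43, 4.57], [0, 2.65], [-2.85, 2.85]. Speed limits (rad/s): [2.79, 2.79, 3.14, 3.14, 3.14, 3.14].

## Interface

Orientations are given as a unit quaternion [x, y, z, w].
In Python, from station import manip, vision gives the robot as it stands.
- The arm moves only by the tool drive_tool, never from a script. Its argument "deltas" is a list that holds one entry, the list of rows, each a list of 4 numbers: the shift along the tool's x, y, z in mm, then the turn about the tool's z in rad. A call has 1 to 5 rows; each row is the pose to reach, as a shift and turn from the pose commanded when the call began, along the tool's axes at that moment; what a row does not reach only later rows make up. A row lasts 1/12 s, in which the tool goes at most 41.7 mm and 7.16 degrees, less where a joint would pass 70% of its speed; a pose out of reach is approached as far as the arm can. A call with a gripper value outside its range is refused whole. "jaw" is the finger opening in mm, from 0 to 85.4, set as the call begins (left out, the last holds). The fingers move at their own pace and stop on an object; "force" is the grip in N (left out, the last holds). Time passes only in rows, so rows that repeat a pose let the fingers close. It gives the time, the measured TCP pose, the force, the opening and the grip force at its end, in the units of the state.
- manip.sense(): the state, without advancing time (a new reading comes with each control period).
- vision.snapshot(name): name is "scene" or "top"; returns the picture (384x512x3 uint8, red, green, blue); there is no depth.
- vision.camera_model(name): a dict with "camera_matrix" (3x3 intrinsics, pixels), "D" ([k1, k2, p1, p2, k3] as OpenCV has them; the pictures are not rectified), "rvec" (rotation vector, rad) and "tvec" (3), from world to camera coordinates, as OpenCV has them. Camera axes: x right, y down, z forward; pixel columns grow to the right and rows downward; lengths in m; the calibration is good to about 2 mm. A picture is of the moment at which its call begins. camera_model takes no time and is no camera call.
- manip.sign_off(): hands the job in; it is judged then, once.
The state is a dict: "t": time; "q": joint angles; "qd": joint speeds; "tau": joint torques, N m; "tcp_pos": TCP position; "tool_rot": TCP orientation; "force": force on the tool from outside, world axes, zero at the start; "ft_torque": the same for the moment, N m; "finger_gap": opening from 0.0 (shut) to 1.0 (fully open); "gripper_force": force on a finger pad.
Only numpy, scipy, OpenCV 4.12 (cv2) and the standard library are available. Lean on these libraries where they do the work, as an engineer would, in place of code of your own. Each camera call takes 0.05 s, during which the arm holds its last target. There are 200 camera calls.

## Working session

There is one attempt and no reset: what is moved stays moved. The work goes in short steps, Python scripts to look and compute and a tool call to move; the robot and the scene stay as the last step left them, time stands still between calls to the robot, and variables do not carry over. Pictures are saved under pics/ and viewed, at most 10 in all, crops included, and the job is handed in when it is done.

Besides the shell and the picture viewer there is one more tool, called by a JSON object that holds its "fn" and its "kwargs". drive_tool: Moves the arm, as the interface text tells. Its arguments: {"type":"object","properties":{"deltas":{"type":"array"},"jaw":{"type":"number"},"force":{"type":"number"}},"required":["deltas"]}

```bash
mkdir -p pics; ls
python3 - <<'E'
from station import manip, vision
import cv2
for n in("scene","top"):
    cv2.imwrite(f"pics/{n}0.png",vision.snapshot(n)[:,:,::-1]); print(vision.camera_model(n))
print(manip.sense())
E
```

```text
pics
{'camera_matrix': array([[434.77260093,   0.        , 247.48298104],
       [  0.        , 434.77260093, 187.16163801],
       [  0.        ,   0.        ,   1.        ]]), 'D': array([-0.00708297,  0.        ,  0.        ,  0.        ,  0.        ]), 'rvec': array([ 2.44556447,  0.59471032, -0.21153679]), 'tvec': array([-0.55876339, -0.08667878,  1.29844581])}
{'camera_matrix': array([[351.9910525 ,   0.        , 251.63265498],
       [  0.        , 351.9910525 , 193.43243794],
       [  0.        ,   0.        ,   1.        ]]), 'D': array([-0.07258572,  0.        ,  0.        ,  0.        ,  0.        ]), 'rvec': array([ 2.16557879, -2.17789347,  0.13324342]), 'tvec': array([0.06322836, 0.58040646, 1.15666132])}
{'t': 0.1, 'q': array([ 1.15449334e+00,  5.28391819e-01,  1.43378743e+00,  2.22005076e-05,
        1.18139893e+00, -1.78495325e-01]), 'qd': array([ 0.00085352, -0.0003327 , -0.00424293,  0.00079746,  0.00028153,
        0.00141615]), 'tau': array([-3.57013660e-04, -4.43304527e+01, -1.78585446e+01, -2.43042095e-04,
        3.93064329e-03, -5.97894385e-06]), 'tcp_pos': array([0.14691207, 0.60677988, 0.21031586]), 'tool_rot': array([ 1.18627983e-01,  9.92938274e-01, -9.46174963e-04, -3.00728430e-04]), 'force': array([-0.88711162, -0.41838944,  0.11221369]), 'ft_torque': array([ 0.01446668, -0.030137  ,  0.00468469]), 'gripper_force': 0.0, 'finger_gap': 1.0012844738987094}
```

View pics/scene0.png

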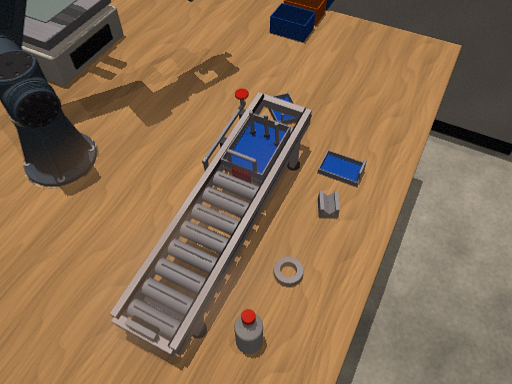

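View pics/top0.png

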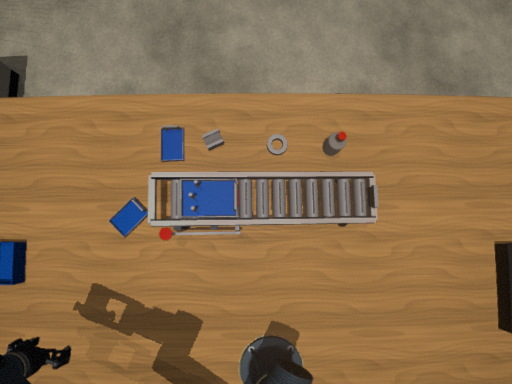

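Candidates for each target:
- **Tray:** on the track at top (208,198) / scene (257,148). Small look-alike trays are at top (173,143) and (128,217). Blue bins are at the edge.
- **Red pad:** top (166,234) / scene (242,94). The bottle cap at top (342,136) and the handle-side red blade could be taken for it.

I choose the tray on the rollers and the pad at top (166,234), and check both in one crop.

Run:
```python
import cv2,numpy as np
t=cv2.imread("pics/top0.png");s=cv2.imread("pics/scene0.png")
a=np.hstack([t[165:245,145:245],t[165:245,325:385]])   # 160x80
b=np.hstack([s[85:185,200:320],s[290:360,110:210][:, :] if 0 else s[265:365,110:210]])
a=cv2.resize(a,None,fx=5,fy=5,interpolation=cv2.INTER_CUBIC)
cv2.imwrite("pics/a.png",a)
cv2.imwrite("pics/b.png",cv2.resize(b,None,fx=3.6,fy=3.6,interpolation=cv2.INTER_CUBIC))
```

```text
(no output)
```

View pics/a.png

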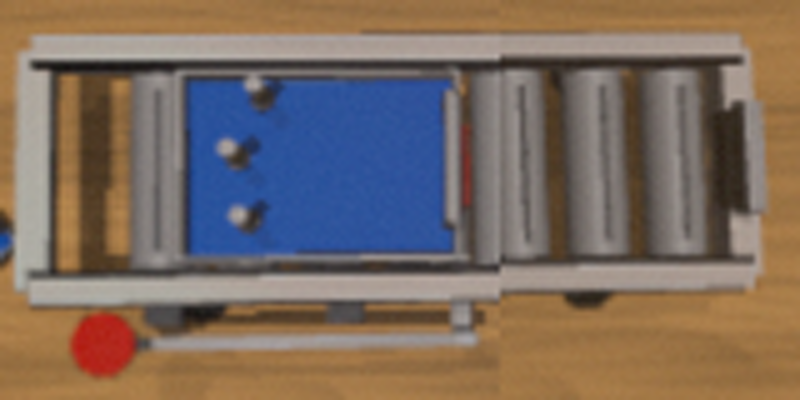

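View pics/b.png

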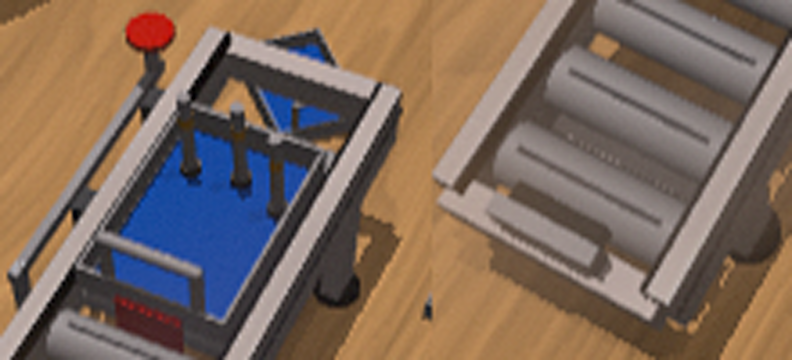

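```bash
cat > h.py <<'E'
import numpy as np,cv2,json
from scipy.optimize import least_squares
from scipy.spatial.transform import Rotation as R
from station import manip,vision
CM={n:vision.camera_model(n) for n in("scene","top")}
def proj(n,P):
    c=CM[n];return cv2.projectPoints(np.atleast_2d(P).astype(float),c["rvec"],c["tvec"],c["camera_matrix"],c["D"])[0][:,0]
def bed(p):  # x,y,yaw of downhill dir; z0=.12
    Rb=R.from_euler("z",p[2])*R.from_euler("y",0.07)
    return Rb,np.array([p[0],p[1],.12])
E
cat > fit.py <<'E'
from h import *
P=np.array([[-300,-106,45],[-96,0,65],[330,0,28]])/1e3
T=[[165.2,233.6],[234.8,196.4],[374.2,196]]
S=[[241.6,93.3],[241.5,154.7],[144.2,325.8]]
rail=np.array([[-350,82,14],[-350,-82,14],[350,-82,14],[350,82,14]])/1e3
RT=[[151,171.8],[150.6,225.4],[375.6,222.2],[373,171.8]]
def res(p):
    Rb,o=bed(p);w=lambda q:Rb.apply(q)+o
    return np.concatenate([(proj("top",w(P))-T).ravel(),(proj("scene",w(P))-S).ravel(),(proj("top",w(rail))-RT)[:,1]])
f=least_squares(res,[.55,0,-1.57],loss="soft_l1")
np.set_printoptions(suppress=True,precision=4)
print(f.x,f.fun.round(1))
np.save("bed.npy",f.x);Rb,o=bed(f.x)
for n,q in dict(pad=P[0],handle=P[1],hhome=[.324,0,.065]).items():print(n,Rb.apply(q)+o)
E
python3 fit.py; python3 -c "
from h import *
s=manip.sense();print(s['tcp_pos'],R.from_quat(s['tool_rot']).as_matrix().round(4))"
```

```text
[ 0.5574  0.0177 -1.5615] [ 0.3 -0.3  0.8 -0.6 -3.5  0.  -0.9 -0.4 -1.1  1.2 -0.  -5.5 -0.6 -0.
 -0.  -0.7]
pad [0.4487 0.3128 0.1859]
handle [0.5566 0.1089 0.1916]
hhome [ 0.5605 -0.31    0.1622]
[0.14691207 0.60677988 0.21031586] [[-9.719e-01  2.356e-01 -8.000e-04]
 [ 2.356e-01  9.719e-01 -1.800e-03]
 [ 4.000e-04 -2.000e-03 -1.000e+00]]
```

The crops confirm the full-size tray on the rollers, with its handle and three punches, and the round red pad on the robot's side. The far end-stop edge I picked was its back plate (about 10 mm beyond the rubber), so I drop that point. Next I approach the pad with the fingers shut and yaw aligned to the track.

```bash
sed -i 's/^f=least/idx=[0,1,2,3,6,7,8,9,12,13,14,15]\nf=least/; s/least_squares(res,/least_squares(lambda p:res(p)[idx],/' fit.py; python3 fit.py
cat > tray.py <<'E'
# tray x in bed from uphill edge of the blue floor in the top picture
from h import *
p=np.load("bed.npy");Rb,o=bed(p)
def edge(im):
    xs=[]
    for r in range(188,208):
        b=im[r].astype(int);m=(b[:,2]>b[:,0]+50)
        m[:149]=False
        i=np.flatnonzero(m)
        if len(i)>5: 
            i=i[0]; w=b[:,2]-b[:,0]; k=w[i-3:i+4]; h=w[i+3]/2
            j=i-3+np.argmax(k>h); xs.append(j-(w[j]-h)/(w[j]-w[j-1]))
    return np.median(xs)
gx=np.linspace(-.25,.3,300)
U=proj("top",Rb.apply(np.c_[gx-.083,0*gx,0*gx+.004])+o)[:,0]
def trayx(im,off=0): return np.interp(edge(im),U,gx)+off
if __name__=="__main__":
    im=cv2.imread("pics/top0.png")[:,:,::-1];print(edge(im),trayx(im))
E
python3 tray.py
```

```text
[ 0.5569  0.0201 -1.5625] [-0.5 -0.2 -0.  -0.5 -0.5 -0.9 -0.8  0.5 -0.5  0.1  0.2 -0.5]
pad [0.4484 0.3153 0.1859]
handle [0.5561 0.1113 0.1916]
hhome [ 0.5596 -0.3076  0.1622]
182.39418158567776 -0.17091826381883257
```

{"fn": "drive_tool", "kwargs": {"deltas": [[[-20, -12, 0, -0.05], [-54, -32, 0, -0.1], [-88, -52, 0, -0.15], [-122, -72, 0, -0.2], [-156, -92, 0, -0.247]]], "jaw": 0}}

```text
t: 0.52
tcp_pos: [0.2776, 0.4797, 0.2108]
tool_rot: [-0.006, 1.0, -0.0, -0.0]
force: [1.1, 0.5, 0.0]
finger_gap: 0.298
gripper_force: 0.0
```

{"fn": "drive_tool", "kwargs": {"deltas": [[[-28, -28, 0, 0], [-56, -55, 0, 0], [-84, -82, 0, 0], [-112, -109, 0, 0], [-138, -134, 0, 0]]]}}

```text
t: 0.93
tcp_pos: [0.4175, 0.3467, 0.2109]
tool_rot: [-0.004, 1.0, -0.0, -0.0]
force: [0.4, 1.2, 0.5]
finger_gap: 0.001
gripper_force: 0.0
```

{"fn": "drive_tool", "kwargs": {"deltas": [[[-20, -20, 0, 0], [-31, -34, 0, 0], [-31, -34, 0, 0]]]}}

```text
t: 1.18
tcp_pos: [0.4504, 0.312, 0.2108]
tool_rot: [-0.002, 1.0, -0.001, 0.0]
force: [0.1, -0.3, 0.0]
finger_gap: -0.0
gripper_force: 0.0
```

Run:
```python
from h import *
s=manip.sense();print(s['t'],s['tcp_pos'],s['tool_rot'],s['finger_gap'],s['force'])
im=[vision.snapshot(n)[:,:,::-1] for n in("scene","top")]
for n in("scene","top"):print(n,proj(n,s['tcp_pos']))
a=cv2.resize(im[0][50:170,190:310],None,fx=3.3,fy=3.3,interpolation=cv2.INTER_CUBIC)
b=cv2.resize(im[1][160:280,120:240],None,fx=3.3,fy=3.3,interpolation=cv2.INTER_CUBIC)
cv2.imwrite("pics/c.png",np.hstack([a,b]))
```

```text
1.1833 [0.45035426 0.31201803 0.21084506] [-2.34508304e-03  9.99997024e-01 -5.34613777e-04  4.08322069e-04] -0.00016312284259715454 [ 0.07838757 -0.34580218  0.04339786]
scene [[240.92626657  86.14400833]]
top [[163.79684252 232.72971896]]
```

View pics/c.png

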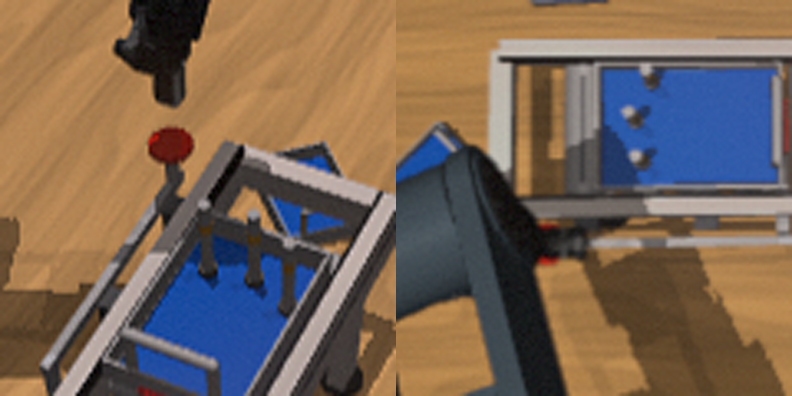

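Scene crop: the closed fingertip (about 242,82) is directly above the pad (242,94), and the tray is unmoved. Now down to contact.

{"fn": "drive_tool", "kwargs": {"deltas": [[[0, 0, 15, 0], [0, 0, 22, 0], [0, 0, 24, 0], [0, 0, 26, 0], [0, 0, 26, 0]]]}}

```text
t: 1.7
tcp_pos: [0.4469, 0.3153, 0.1849]
tool_rot: [-0.005, 1.0, -0.0, -0.0]
force: [-1.5, -0.6, -0.1]
finger_gap: -0.004
gripper_force: 0.0
```

{"fn": "drive_tool", "kwargs": {"deltas": [[[0, 0, 2, 0], [0, 0, 4, 0], [0, 0, 4, 0]]]}}

```text
t: 1.95
tcp_pos: [0.4475, 0.3149, 0.1811]
tool_rot: [-0.005, 1.0, -0.0, -0.0]
force: [-0.5, -0.2, -0.5]
finger_gap: 0.002
gripper_force: 0.0
```

{"fn": "drive_tool", "kwargs": {"deltas": [[[0, 0, 2, 0], [0, 0, 4, 0], [0, 0, 4, 0]]]}}

```text
t: 2.2
tcp_pos: [0.4475, 0.3147, 0.1769]
tool_rot: [-0.005, 1.0, -0.0, -0.0]
force: [0.1, -1.1, 0.2]
finger_gap: -0.001
gripper_force: 0.0
```

Run:
```python
from h import *
s=manip.sense();print(s['t'],s['tcp_pos'],s['force'])
im=[vision.snapshot(n)[:,:,::-1] for n in("scene","top")]
for n in("scene","top"):print(n,proj(n,s['tcp_pos']))
a=cv2.resize(im[0][60:140,190:290],None,fx=6,fy=6,interpolation=cv2.INTER_CUBIC)
cv2.imwrite("pics/d.png",a)
```

```text
2.2 [0.44746575 0.31465566 0.17685497] [ 0.10728282 -1.12565526  0.23497272]
scene [[240.73925486  94.92466933]]
top [[165.60085025 233.70127534]]
```

View pics/d.png

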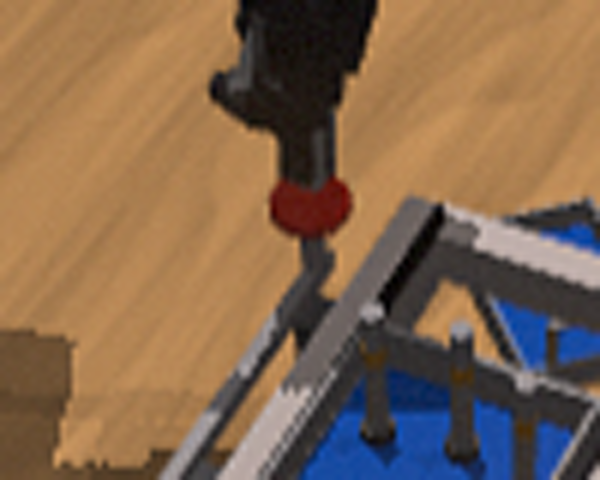

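The fingertip is still slightly above the pad, since the tip shows about 3 px above the predicted TCP. I keep lowering in small steps until force appears.

{"fn": "drive_tool", "kwargs": {"deltas": [[[0, 0, 2, 0], [0, 0, 4, 0], [0, 0, 4, 0]]]}}

```text
t: 2.55
tcp_pos: [0.4474, 0.3147, 0.1728]
tool_rot: [-0.005, 1.0, -0.0, -0.0]
force: [-0.6, -0.2, 0.1]
finger_gap: -0.003
gripper_force: 0.0
```

{"fn": "drive_tool", "kwargs": {"deltas": [[[0, 0, 2, 0], [0, 0, 4, 0], [0, 0, 4, 0]]]}}

```text
t: 2.8
tcp_pos: [0.4474, 0.3147, 0.1687]
tool_rot: [-0.005, 1.0, -0.0, -0.0]
force: [-0.7, -0.7, 0.2]
finger_gap: 0.003
gripper_force: 0.0
```

Run:
```python
from tray import *
from scipy import ndimage as N
im={n:vision.snapshot(n) for n in("top","scene")}
print(trayx(im["top"])-.004)
def red(i):
    i=i[:,:,:].astype(int);m=(i[:,:,0]>90)&(i[:,:,1]<50)&(i[:,:,2]<50);m[:60]=0;m[125:]=0;m[:,:215]=0;m[:,265:]=0
    y,x=np.nonzero(m);return x.min(),x.max(),y.min(),y.max(),len(x)
print(red(cv2.imread("pics/scene0.png")[:,:,::-1]),red(im["scene"]))
for d in(0,.01,.02):print(proj("scene",Rb.apply([-.3,-.106,.045-d])+o))
cv2.imwrite("pics/e.png",cv2.resize(im["scene"][60:140,190:290,::-1],None,fx=6,fy=6,interpolation=cv2.INTER_CUBIC))
```

```text
-0.17484501307703113
(np.int64(235), np.int64(247), np.int64(89), np.int64(98), 105) (np.int64(235), np.int64(247), np.int64(90), np.int64(97), 52)
[[241.09279278  92.35782469]]
[[241.2940699   94.99659971]]
[[241.49255425  97.59876673]]
```

View pics/e.png

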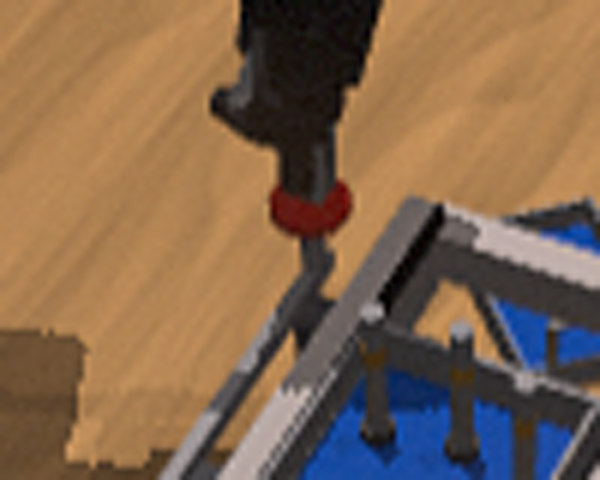

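The tip is now about at the pad centre; the pad has not moved and the tray is at -0.175. I continue down.

{"fn": "drive_tool", "kwargs": {"deltas": [[[0, 0, 2, 0], [0, 0, 3, 0]]]}}

```text
t: 3.07
tcp_pos: [0.4477, 0.3148, 0.1661]
tool_rot: [-0.005, 1.0, 0.0, 0.0]
force: [-0.6, 0.9, 3.5]
finger_gap: -0.002
gripper_force: 1.8
```

{"fn": "drive_tool", "kwargs": {"deltas": [[[0, 0, 2, 0], [0, 0, 3, 0]]]}}

```text
t: 3.23
tcp_pos: [0.4478, 0.315, 0.1635]
tool_rot: [-0.005, 1.0, 0.0, 0.0]
force: [-0.4, 0.4, 3.3]
finger_gap: 0.003
gripper_force: 1.7
```

{"fn": "drive_tool", "kwargs": {"deltas": [[[0, 0, 2, 0], [0, 0, 3, 0]]]}}

```text
t: 3.4
tcp_pos: [0.4478, 0.3152, 0.1603]
tool_rot: [-0.004, 1.0, 0.0, 0.0]
force: [-0.6, 1.3, 4.6]
finger_gap: -0.001
gripper_force: 1.7
```

```bash
cat > chk.py <<'E'
from tray import *
s=manip.sense();print(s['t'],s['tcp_pos'],s['force'],s['tau'].round(1))
im={n:vision.snapshot(n) for n in("top","scene")}
print(trayx(im["top"])-.004)
i=im["scene"].astype(int);m=(i[:,:,0]>90)&(i[:,:,1]<50)&(i[:,:,2]<50);m[:60]=0;m[125:]=0;m[:,:215]=0;m[:,265:]=0
y,x=np.nonzero(m);print(x.min(),x.max(),y.min(),y.max(),len(x))
E
python3 chk.py
```

```text
3.4 [0.44778749 0.31519965 0.16031118] [-0.64533917  1.29152246  4.55102248] [ -0.9 -37.4 -13.8  -0.4  -0.1   0. ]
-0.17490977309779432
235 248 93 99 43
```

Contact came at TCP z≈0.168, so the shut fingertip sits about 17 mm above the nominal TCP. The pad is now about 8 mm down and the tray still holds. Next: full press, then straight off downhill to get ahead of the handle.

{"fn": "drive_tool", "kwargs": {"deltas": [[[0, 0, 7, 0], [0, 0, 13.5, 0]]]}}

```text
t: 3.67
tcp_pos: [0.4481, 0.3156, 0.1471]
tool_rot: [-0.004, 1.0, 0.001, 0.001]
force: [-1.1, 2.8, 3.8]
finger_gap: 0.004
gripper_force: 2.2
```

{"fn": "drive_tool", "kwargs": {"deltas": [[[0, 0, 2, 0], [0, -8, -18, 0], [0, -47, -26, 0], [0, -88, -26, 0], [0, -129, -24, 0]]]}}

```text
t: 4.08
tcp_pos: [0.449, 0.1846, 0.1708]
tool_rot: [-0.006, 1.0, -0.0, 0.001]
force: [0.3, -0.7, -0.4]
finger_gap: -0.006
gripper_force: 0.0
```

{"fn": "drive_tool", "kwargs": {"deltas": [[[0, -41, 2, 0], [0, -82, 5, 0], [0, -123, 8, 0], [0, -164, 11, 0], [-3, -205, 14, 0]]]}}

```text
t: 4.5
tcp_pos: [0.4521, -0.0212, 0.1559]
tool_rot: [-0.005, 1.0, -0.0, -0.001]
force: [0.9, -0.6, 0.1]
finger_gap: 0.002
gripper_force: 0.0
```

```bash
cat > st.py <<'E'
from tray import *
s=manip.sense();im=vision.snapshot("top");b=Rb.inv().apply(s['tcp_pos']-o)*1e3
tx=(trayx(im)-.004)*1e3
print("t",s['t'],"tcp bed",b.round(1),"tray",tx.round(1),"bar",(tx+79).round(1),"F",s['force'].round(1))
E
python3 st.py
```

```text
t 4.5 tcp bed [  37.8 -105.1   38.6] tray -64.7 bar 14.3 F [ 0.9 -0.6  0.1]
```

{"fn": "drive_tool", "kwargs": {"deltas": [[[-8, -40, 4, 0], [-25, -78, 8, 0], [-50, -110, 11, 0], [-78, -140, 14, 0], [-105, -165, 17, 0]]]}}

```text
t: 4.97
tcp_pos: [0.5607, -0.186, 0.1387]
tool_rot: [-0.004, 1.0, -0.0, -0.001]
force: [1.4, 0.6, 0.2]
finger_gap: -0.002
gripper_force: 0.0
```

```bash
python3 st.py
```

```text
t 4.9667 tcp bed [204.3   2.   33.1] tray 24.9 bar 103.9 F [1.4 0.6 0.2]
```

{"fn": "drive_tool", "kwargs": {"deltas": [[[0, 0, 0, 0]]]}}

```text
t: 5.1
tcp_pos: [0.5625, -0.1866, 0.1384]
tool_rot: [-0.003, 1.0, -0.001, 0.001]
force: [0.5, 0.5, 0.1]
finger_gap: 0.003
gripper_force: 0.0
```

```bash
python3 st.py
```

```text
t 5.1 tcp bed [205.    3.9  32.8] tray 52.1 bar 131.1 F [0.5 0.5 0.1]
```

{"fn": "drive_tool", "kwargs": {"deltas": [[[0, -3, 0.2, 0], [0, -11, 0.8, 0], [0, -23, 1.6, 0], [0, -36, 2.5, 0], [0, -49, 3.4, 0]]]}}

```text
t: 5.57
tcp_pos: [0.5606, -0.2333, 0.1366]
tool_rot: [-0.005, 1.0, -0.0, 0.0]
force: [0.5, 0.0, -0.1]
finger_gap: 0.001
gripper_force: 0.0
```

{"fn": "drive_tool", "kwargs": {"deltas": [[[0, -13, 0.9, 0], [0, -26, 1.8, 0], [0, -38, 2.7, 0], [0, -48, 3.4, 0], [0, -56, 3.9, 0]]]}}

```text
t: 5.98
tcp_pos: [0.5612, -0.29, 0.1323]
tool_rot: [-0.004, 1.0, -0.0, 0.0]
force: [-0.5, -0.3, 0.2]
finger_gap: 0.001
gripper_force: 0.1
```

{"fn": "drive_tool", "kwargs": {"deltas": [[[0, -6.5, 0.5, 0], [0, -11.5, 0.8, 0], [0, -15, 1.1, 0], [0, -17.5, 1.2, 0], [0, -19, 1.3, 0]]]}}

```text
t: 6.4
tcp_pos: [0.5613, -0.3071, 0.131]
tool_rot: [-0.005, 1.0, 0.0, -0.0]
force: [-0.1, -0.6, 0.4]
finger_gap: 0.001
gripper_force: 0.1
```

```bash
python3 st.py
```

```text
t 6.4 tcp bed [325.7   1.7  33.9] tray 229.0 bar 308.0 F [-0.1 -0.6  0.4]
```

The handle rests on the finger with the tray at 229 mm. I ease it down the last 16 mm.

{"fn": "drive_tool", "kwargs": {"deltas": [[[0, -1.5, 0.1, 0], [0, -3.5, 0.2, 0], [0, -5.5, 0.4, 0], [0, -7.5, 0.5, 0], [0, -9.5, 0.7, 0]]]}}

```text
t: 6.87
tcp_pos: [0.5615, -0.3168, 0.1305]
tool_rot: [-0.005, 1.0, -0.0, -0.0]
force: [0.1, -0.7, 0.4]
finger_gap: 0.005
gripper_force: 0.2
```

{"fn": "drive_tool", "kwargs": {"deltas": [[[0, -2, 0.1, 0], [0, -4, 0.3, 0], [0, -6, 0.4, 0], [0, -8, 0.5, 0], [0, -9.5, 0.7, 0]]]}}

```text
t: 7.28
tcp_pos: [0.5616, -0.3266, 0.1297]
tool_rot: [-0.005, 1.0, -0.0, 0.0]
force: [-0.6, 0.1, 0.0]
finger_gap: 0.004
gripper_force: 0.2
```

```bash
python3 st.py
```

```text
t 7.2833 tcp bed [345.2   1.8  33.9] tray 249.1 bar 328.1 F [-0.6  0.1  0. ]
```

{"fn": "drive_tool", "kwargs": {"deltas": [[[0, -1.5, 0.1, 0], [0, -3, 0.2, 0], [0, -4.5, 0.3, 0], [0, -6, 0.4, 0], [0, -7.5, 0.5, 0]]]}}

```text
t: 7.75
tcp_pos: [0.5616, -0.3337, 0.1292]
tool_rot: [-0.005, 1.0, 0.0, -0.0]
force: [-0.3, -0.5, 0.2]
finger_gap: -0.001
gripper_force: 0.0
```

```bash
python3 st.py
```

```text
t 7.75 tcp bed [352.3   1.8  33.9] tray 249.8 bar 328.8 F [-0.3 -0.5  0.2]
```

The tray has stopped moving and the finger is free, so it is home. I clear downhill, lift and check.

{"fn": "drive_tool", "kwargs": {"deltas": [[[0, -4, 0, 0], [0, -8, 0, 0], [0, -10, -15, 0], [0, -10, -45, 0], [0, -10, -80, 0]]]}}

```text
t: 8.22
tcp_pos: [0.5602, -0.3431, 0.2075]
tool_rot: [-0.004, 1.0, 0.002, -0.002]
force: [0.1, -0.3, -0.1]
finger_gap: -0.001
gripper_force: 0.0
```

{"fn": "drive_tool", "kwargs": {"deltas": [[[30, 0, -10, 0], [65, 0, -20, 0], [100, 0, -30, 0], [115, 0, -35, 0], [115, 0, -35, 0]]]}}

```text
t: 8.63
tcp_pos: [0.4443, -0.3452, 0.2458]
tool_rot: [-0.003, 1.0, -0.001, 0.0]
force: [-0.4, -0.3, 0.5]
finger_gap: 0.003
gripper_force: 0.0
```

```bash
python3 st.py
python3 - <<'E'
from h import *
im=[vision.snapshot(n)[:,:,::-1] for n in("scene","top")]
a=im[0][240:360,100:230];b=im[1][150:270,260:390]
cv2.imwrite("pics/f.png",cv2.resize(np.hstack([a,b]),None,fx=3,fy=3,interpolation=cv2.INTER_CUBIC))
E
```

```text
t 8.6333 tcp bed [ 354.7 -115.6  150.9] tray 249.7 bar 328.7 F [-0.4 -0.3  0.5]
```

View pics/f.png

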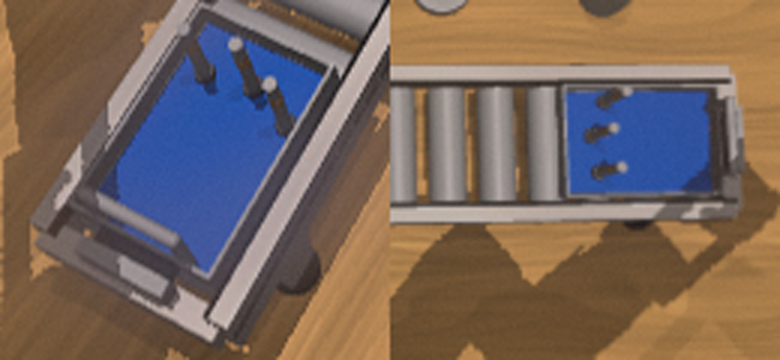

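The tray lies against the stop, all three punches stand upright, and the arm is clear.

```bash
python3 -c "
from station import manip
print(manip.sign_off())"
```

```text
the job is handed in; nothing more can be done
None
```

The tray was released, caught on the downhill side of its handle with the closed fingers (used as a brake, not gripped), eased down onto the end stop and let go; all three punches stood upright in the last picture, and the job is handed in (the sign-off returned no verdict).

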